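# Level the pastry slab

### The job

The screw-foot end of the marble pastry slab has sunk. Set the spirit level down lengthways on the middle of the slab (do not drop it), let go, and turn the knob of the levelling screw until the bubble stands between the vial's two black lines. Last, to prove that the slab stands firm, press the level down onto it with about 10 newtons and finish still pressing, bubble between its lines; do not shove the slab or knock the cup, tumbler or salt shaker about.

Things in the scene. Friction and masses are not known exactly. Their poses are not given: they have to be found in the camera images.
- slab: Marble slab 180 x 300 mm in a steel frame 186 x 306 mm, 3.2 kg, loose on the worktop. Origin: centre of its plan, at its feet (z = 0 when level); y along its length towards the levelling screw. Two fixed rubber feet at y = -115 mm (x = -70, +70 mm); the third is the screw at y = +190 mm in a lug 40 mm wide that ends at y = 214 mm. At the start the screw end hangs about 1.5 to 3.3 mm low.
- slab_top (a point): Middle of the slab's marble top face, 40 mm above the slab's origin: where the middle of the level belongs. Axes as the slab's.
- knob_grip (a point): Middle of the screw's round ribbed black knob, 39 mm across, 24 mm tall, upright axis, about 60 mm above the worktop; only a thin screw and a 22 mm nut beneath. Grip it from above at any yaw. Right-hand thread, 4 mm per turn (0.64 mm per rad): clockwise seen from above raises the slab's screw end. Friction about 0.06 N m; stays where left.
- level: Spirit level: aluminium bar with black end caps, 180 mm long (x), 28 mm wide (y), 34 mm tall, about 0.25 kg, lying on the worktop right of the slab. Origin: centre of its underside, z up. Plain sides, to grip across the width. Middle 43 mm of the top: window with the vial along x; beside it, 32 to 76 mm from the middle, flat rubber pads on top, good to press on.
- bubble (a joint): Place of the bubble along the level's x from the vial's middle, m; 0 = centred. The bubble (12 mm long, pale, in yellow-green liquid) moves to the higher end, 1 mm per mrad of slope, up to 14 mm either way; settles about 1.5 s after a movement. The black lines are 16 mm apart: it is between them when within 2 mm of the middle.
- espresso_cup: Brown espresso cup, 67 x 94 x 58 mm, in front of the slab's left end; leave alone. Origin: centre of its underside.
- tumbler: Clear drinking glass, 76 mm across, 86 mm tall, at the back right; leave alone. Origin: centre of its underside.
- salt_shaker: Salt shaker, 44 mm across, 90 mm tall, behind the right end of the slab; leave alone. Origin: centre of its underside.
There are look-alikes about, which are no part of the job. Of the things like the level, leave any that is red; of the rest the larger one is meant.

How it is judged:
By the outcome, as a careful person would: the job done as asked, in the order asked, and still so for the second after the job is handed in, while the arm keeps its last pose, push and grip.
It also fails if it takes over 72 s, if anything falls off the work surface, if the arm or the gripper's body presses on something with over 40 N, if the wrist force passes 120 N, or if a joint passes its speed limit or range.

### The arm

A 6-joint arm with a two-finger parallel gripper is mounted at the origin on a cart in front of the work surface, level with it; the furniture and walls round the work are solid. World frame = base frame: x ahead of the robot, y to its left, z up, the work surface at z = 0. Lengths are in mm, angles in degrees, forces in N, time in s.
With the tool pointing down it reaches from about 300 to 850 mm from the base axis. Payload 4.2 kg.
Tool frame: the origin (TCP) lies on the centre line of the jaws, within the pads' length; the fingertips stand 8 mm ahead of it and the grasp point (between the pads) lies 11 mm behind it; z points along the fingers, y is the line along which they close (so a half turn about z gives the same grasp; the last joint's range is limited). The gripper opens to 91 mm and grips with 3 to 60 N. Pads are 32 mm wide; open, the fingers measure 118 mm over their backs; the gripper's body (76 mm by 178 mm) begins 60 mm behind the grasp point.
Start: joints at [-64.572, 18.312, 89.639, -0, 72.044, -1.146], TCP at [257.231, -514.271, 221.976] pointing down, gripper open.
Joint ranges: [-177.97, 177.97], [-48.28, 115.42], [12.27, 149.76], [-77.06, 257.06], [2.81, 150.46], [-146.56, 146.56]. Speed limits (degrees/s): [147.25, 147.25, 180, 180, 180, 180].

### API

Orientations are given as [roll, pitch, yaw] about the fixed x, y, z axes, in that order (R = Rz(yaw) Ry(pitch) Rx(roll)).
In Python, from workcell import telemetry, eyes, ticket gives the robot as it stands. The module is installed in compiled form; this text tells all that it offers.
- The arm moves only by the shell command python3 -m crank 'ROWS' [OPENING] [FORCE]. ROWS is JSON, a list of rows, each an object of numbers: "dx", "dy", "dz": the shift along the world's x, y, z normalised to -1 to 1, where 1 is 80 cm; "yaw": the turn about the world's z normalised to -1 to 1, where 1 is 5 degrees. A call has 1 to 10 rows; each row shifts and turns the commanded pose from where the row before left it; what a row does not reach is not made up. A row lasts 1/8 s, in which the tool goes at most 62.5 mm and 10.7 degrees, less where a joint would pass 70% of its speed; a pose out of reach is approached as far as the arm can. A call with a number of a shift or a turn outside -1 to 1 is refused whole. A call with a gripper value outside its range is refused whole. OPENING is the opening, from 0 (shut) to 1 (fully open), set as the call begins (- or left out, the last holds). The fingers move at their own pace and stop on an object; FORCE is the grip in N (left out, the last holds). Time passes only in rows, so rows that do not move let the fingers close. It gives the time, the measured TCP pose, the force, the opening and the grip force at its end, in the units of the state.
- telemetry.state(): the state, without advancing time (a new reading comes with each control period).
- eyes.grab_frame(name): name is "scene" or "top"; returns the picture (400x640x3 uint8, red, green, blue); there is no depth.
- eyes.calibration(name): a dict with "camera_matrix" (3x3 intrinsics, pixels), "world_from_camera" (4x4, takes a point from camera to world coordinates). Camera axes: x right, y down, z forward; pixel columns grow to the right and rows downward; lengths in mm; the calibration is good to about 2 mm. A picture is of the moment at which its call begins. calibration takes no time and is no camera call.
- ticket.job_done(): hands the job in; it is judged then, once.
The state is a dict: "time_s": time; "qpos": joint angles; "qvel": joint speeds; "effort": joint torques, N m; "ee_pos": TCP position; "ee_rot": TCP orientation; "force": force on the tool from outside, world axes, zero at the start; "torque": the same for the moment, N m; "gripper_width": finger opening in mm; "gripper_force": force on a finger pad.
Only numpy, scipy, OpenCV 4.12 (cv2) and the standard library are available. Lean on these libraries where they do the work, as an engineer would, in place of code of your own. Each camera call takes 0.05 s, during which the arm holds its last target. There are 200 camera calls.

## Working session

There is one attempt and no reset: what is moved stays moved. The work goes in short steps, Python scripts to look and compute and a shell command to move; the robot and the scene stay as the last step left them, time stands still between calls to the robot, and variables do not carry over. Pictures are saved under pics/ and viewed, at most 10 in all, crops included, and the job is handed in when it is done.

```bash
mkdir -p pics; python3 - <<'E'
from workcell import telemetry, eyes
import cv2,numpy as np
np.set_printoptions(precision=3,suppress=True)
for n in("scene","top"):
    f=eyes.grab_frame(n); cv2.imwrite(f"pics/{n}0.png",f[:,:,::-1]); c=eyes.calibration(n); print(n,c["camera_matrix"],c["world_from_camera"])
s=telemetry.state();print({k:s[k] for k in("time_s","ee_pos","ee_rot","force","gripper_width")})
E
```

```text
scene [[451.107   0.    319.95 ]
 [  0.    451.107 205.265]
 [  0.      0.      1.   ]] [[   0.537   -0.411    0.737 -704.111]
 [  -0.844   -0.253    0.473 -814.963]
 [  -0.008   -0.876   -0.483  851.938]
 [   0.       0.       0.       1.   ]]
top [[442.421   0.    324.155]
 [  0.    442.421 195.686]
 [  0.      0.      1.   ]] [[  -0.011   -0.985    0.169  235.061]
 [  -1.       0.013    0.011  -72.866]
 [  -0.013   -0.169   -0.985 1492.936]
 [   0.       0.       0.       1.   ]]
{'time_s': 0.1, 'ee_pos': array([ 257.017, -513.867,  221.189]), 'ee_rot': array([-179.907,   -0.001,   26.571]), 'force': array([ 0.029, -0.106, -0.963]), 'gripper_width': 91.3133416251582}
```

View pics/scene0.png

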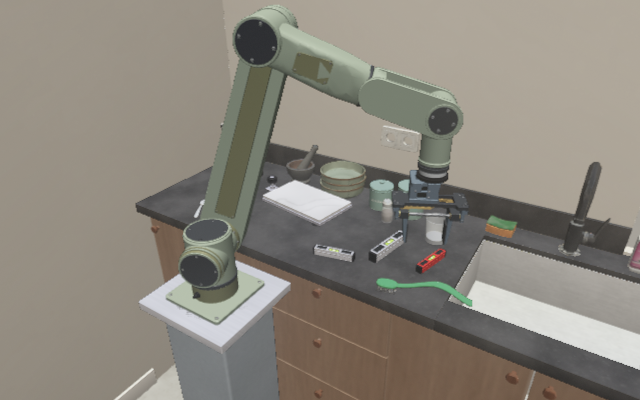

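View pics/top0.png

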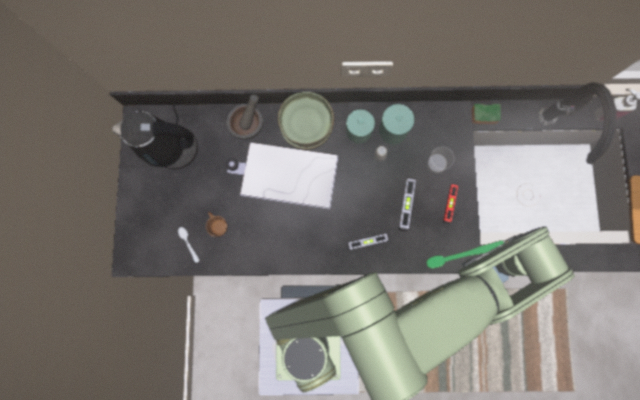

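Look-alikes, pixels in the top view: silver level (408,203), about 50 px long; smaller silver level (368,241), about 39 px; red level (451,203). I choose (408,203). Next I measure it, the slab and the knob.

```bash
cat > h.py <<'E'
import cv2,numpy as np
from workcell import telemetry, eyes
np.set_printoptions(precision=2,suppress=True)
def ray(n,uv):
    c=eyes.calibration(n);T=np.array(c["world_from_camera"]);d=T[:3,:3]@np.linalg.inv(c["camera_matrix"])@np.array([uv[0],uv[1],1.]);return T[:3,3],d
def onz(n,uv,z):
    o,d=ray(n,uv);return o+d*(z-o[2])/d[2]
def proj(n,p):
    c=eyes.calibration(n);T=np.linalg.inv(np.array(c["world_from_camera"]));q=np.array(c["camera_matrix"])@(T[:3,:3]@np.array(p,float)+T[:3,3]);return q[:2]/q[2]
def avg(n,k):return np.mean([eyes.grab_frame(n).astype(float) for _ in range(k)],0)
E
python3 - <<'E'
from h import *
f=cv2.imread("pics/top0.png")
g=f.astype(int);v=g.max(2)
def blob(mask,x0,x1,y0,y1):
    m=np.zeros(mask.shape,np.uint8);m[y0:y1,x0:x1]=mask[y0:y1,x0:x1]
    m=cv2.morphologyEx(m,cv2.MORPH_CLOSE,np.ones((5,5),np.uint8))
    cs,_=cv2.findContours(m,cv2.RETR_EXTERNAL,cv2.CHAIN_APPROX_NONE);c=max(cs,key=cv2.contourArea);return c
for nm,mask,box,z in(("slab",v>140,(236,345,138,212),40),("level",v>85,(395,424,172,236),34),("small",v>85,(340,395,228,256),26),("lug/knob",v>120,(222,243,155,180),40)):
    c=blob(mask.astype(np.uint8),*box);r=cv2.minAreaRect(c);b=cv2.boxPoints(r)
    W=np.array([onz("top",p,z)[:2] for p in b]);print(nm,r[0],W.mean(0),[np.linalg.norm(W[i]-W[i-1]) for i in(1,2)],"\n",W.tolist() and W)
    e=[W[1]-W[0],W[2]-W[1]];l=max(e,key=np.linalg.norm);print("long axis deg",np.degrees(np.arctan2(l[1],l[0]))%180)
a=cv2.resize(f[165:240,385:465],None,fx=5,fy=5,interpolation=cv2.INTER_CUBIC)
b=cv2.resize(f[150:188,220:262],(415,375),interpolation=cv2.INTER_CUBIC)
cv2.imwrite("pics/crop1.png",np.hstack([cv2.resize(a,(385,375)),b]))
s=cv2.imread("pics/scene0.png");print("scene check level/knob")
for z in(0,34):print(onz("scene",(387,246),z),onz("top",(408,203),z))
for z in(40,60,72):print(onz("scene",(272,179),z),onz("top",(232,166),z))
E
```

```text
slab (285.20001220703125, 174.60000610351562) [559.63  73.5 ] [np.float64(189.23615022837265), np.float64(337.0082712964097)] 
 [[ 491.89  249.13]
 [ 679.85  227.19]
 [ 626.04 -105.5 ]
 [ 440.73  -76.83]]
long axis deg 80.81245832898173
level (411.27227783203125, 200.2772216796875) [ 467.79 -347.49] [np.float64(197.92073117575654), np.float64(69.35817640836338)] 
 [[ 373.67 -299.82]
 [ 569.72 -327.01]
 [ 561.68 -395.9 ]
 [ 366.08 -367.23]]
long axis deg 172.10463075968377
small (367.89300537109375, 241.0416259765625) [ 333.54 -200.06] [np.float64(137.4599893834957), np.float64(33.17590462536279)] 
 [[ 334.98 -129.6 ]
 [ 364.56 -263.85]
 [ 332.01 -270.28]
 [ 302.63 -136.53]]
long axis deg 102.42393749371492
lug/knob (234.97030639648438, 169.7970428466797) [577.49 242.74] [np.float64(58.371543388471586), np.float64(53.93117518409235)] 
 [[551.46 271.52]
 [609.69 267.37]
 [603.47 213.8 ]
 [545.35 218.29]]
long axis deg 175.9243549736173
scene check level/knob
[ 476.13 -323.08    0.  ] [ 462.84 -342.23    0.  ]
[ 429.03 -342.71   34.  ] [ 457.66 -336.09   34.  ]
[622.8  273.95  40.  ] [590.69 253.11  40.  ]
[590.12 247.13  60.  ] [585.8  248.63  60.  ]
[570.51 231.04  72.  ] [582.86 245.93  72.  ]
```

View pics/crop1.png

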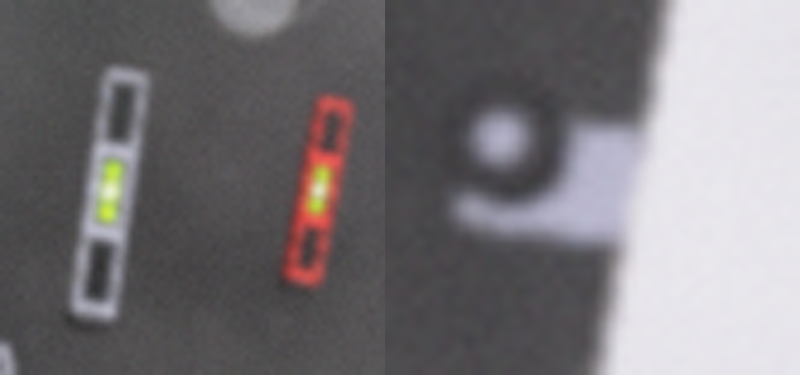

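The crop shows the plain silver level centred at about (408,203.5) in the top view, running from (411,179) to (404.5,228.6), with the red one beside it. The knob centre is at about (232,164). I refine these points next.

```bash
python3 - <<'E'
from h import *
f=avg("top",6);hsv=cv2.cvtColor(f[:,:,:].astype(np.uint8),cv2.COLOR_RGB2HSV);v=f.max(2)
def cen(mask,box):
    x0,x1,y0,y1=box;ys,xs=np.nonzero(mask[y0:y1,x0:x1]);return np.array([xs.mean()+x0,ys.mean()+y0]),np.c_[xs+x0,ys+y0],len(xs)
yg=(hsv[...,1]>110)&(hsv[...,0]>22)&(hsv[...,0]<50)&(v>100)
c,_,n=cen(yg,(395,424,190,216));print("vial",c,n,onz("top",c,34))
# level outline
m=((v>85)).astype(np.uint8);m[:, :396]=0;m[:,422:]=0;m[:174]=0;m[234:]=0
m=cv2.morphologyEx(m,cv2.MORPH_CLOSE,np.ones((7,3),np.uint8))
_,lab,st,ce=cv2.connectedComponentsWithStats(m);i=lab[203,408];cnt=cv2.findContours((lab==i).astype(np.uint8),0,1)[0][0];r=cv2.minAreaRect(cnt);print(r)
b=np.array([onz("top",p,34)[:2] for p in cv2.boxPoints(r)]);print(b.mean(0),np.linalg.norm(b[1]-b[0]),np.linalg.norm(b[2]-b[1]))
pts=np.array([onz("top",p,34)[:2] for p in np.argwhere(lab==i)[:,::-1]]);d=cv2.fitLine(pts.astype(np.float32),2,0,.01,.01).ravel();print("level yaw",np.degrees(np.arctan2(d[1],d[0])),pts.mean(0))
# slab
m=(v>150).astype(np.uint8);m[:,:230]=0;m[:,345:]=0;m[:138]=0;m[212:]=0
m=cv2.morphologyEx(m,cv2.MORPH_OPEN,np.ones((25,25),np.uint8))
cnt=max(cv2.findContours(m,0,1)[0],key=cv2.contourArea);r=cv2.minAreaRect(cnt);b=np.array([onz("top",p,39)[:2] for p in cv2.boxPoints(r)])
print("slab",r,b,b.mean(0),np.linalg.norm(b[1]-b[0]),np.linalg.norm(b[2]-b[1]))
for k in(0,1):
    for q in((0,1),(1,2)):
        e=b[q[1]]-b[q[0]];print("edge",np.degrees(np.arctan2(e[1],e[0])))
    break
for z in (60,72):print("knob",z,onz("top",(231.7,163.8),z),onz("top",(232.3,164.2),z))
s=avg("scene",6).astype(np.uint8)
a=cv2.resize(s[165:205,250:310,::-1],(600,400),interpolation=cv2.INTER_CUBIC)
cv2.imwrite("pics/crop2.png",a)
for p in((460,-339,34),(583,244,72),(560,74,40)):print(proj("scene",p))
E
```

```text
vial [407.4  202.65] 20 [ 458.86 -334.15   34.  ]
((410.0540771484375, 201.17567443847656), (16.933095932006836, 56.553253173828125), 9.462321281433105)
[ 464.72 -343.37] 191.83208020055898 56.605188570831274
level yaw -14.851921 [ 466.78 -338.59]
slab ((288.5209655761719, 174.9331512451172), (91.48577880859375, 54.12678146362305), 7.943472385406494) [[ 489.6   225.78]
 [ 675.05  204.24]
 [ 626.22 -104.25]
 [ 443.16  -76.54]] [558.51  62.31] 186.68831533731054 312.3253486567393
edge -6.625132456463476
edge -98.99476615612447
knob 60 [593.35 249.82  60.  ] [591.95 247.77  60.  ]
knob 72 [590.35 247.11  72.  ] [588.96 245.09  72.  ]
[390.   241.15]
[271.36 177.14]
[303.05 196.64]
```

View pics/crop2.png

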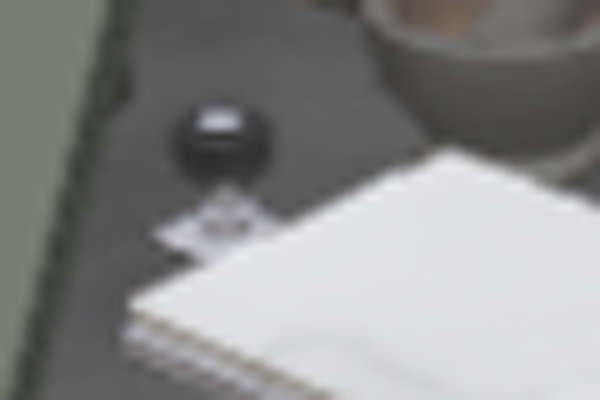

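The second crop, from the scene view, shows the knob as a dark disc with a pale cap at about (272,179). That agrees with the projection of my top-view point, (271,177). The slab is at about (558,62) with its long axis near 81°. I still need a cleaner yaw for the level.

```bash
python3 - <<'E'
from h import *
f=avg("top",6);v=f.max(2)
P=[]
for y in range(181,228):
    xc=411-(y-179)*6.7/49.6-.4
    xs=np.arange(int(xc)-7,int(xc)+9);w=np.clip(v[y,xs]-v[y,xs].min()-25,0,None)
    P.append(onz("top",((xs*w).sum()/w.sum(),y),34)[:2])
P=np.array(P,np.float32);d=cv2.fitLine(P,cv2.DIST_HUBER,0,.01,.01).ravel();print(d,np.degrees(np.arctan(d[1]/d[0])))
col=[v[y,int(round(410.6-(y-179)*6.7/49.6))] for y in range(170,240)];print(np.array(col,int))
p0=P[0];print(onz("top",(410.7,178.2),34),onz("top",(404,228),34))
# slab long edges
for row in (0,1):
    E=[]
    for x in range(255,328,3):
        c=v[:,x]; r=(135,165) if row==0 else (185,215); g=np.diff(c[r[0]:r[1]]);k=np.argmax(g) if row==0 else np.argmin(g);E.append(onz("top",(x,r[0]+k+.5),40)[:2])
    d=cv2.fitLine(np.array(E,np.float32),cv2.DIST_HUBER,0,.01,.01).ravel();print("slab edge",np.degrees(np.arctan2(d[1],d[0]))%180,d[2:])
E
python3 -m crank '[{"dx":0.036,"dy":0.032,"dz":-0.01,"yaw":-1},{"dx":0.036,"dy":0.032,"dz":-0.01,"yaw":-1},{"dx":0.036,"dy":0.032,"dz":-0.01,"yaw":-1},{"dx":0.036,"dy":0.032,"dz":-0.015,"yaw":-1},{"dx":0.036,"dy":0.032,"dz":-0.015,"yaw":-1},{"dx":0.036,"dy":0.032,"dz":-0.02,"yaw":-1},{"dx":0.035,"dy":0.033,"dz":-0.02,"yaw":-1},{}]' 1
```

```text
[   0.98   -0.19  454.35 -333.05] -10.941233
[ 81  83  83  84  82  83  83  83 113 153 163 130  89  71  67  66  66  67
  68  65  65  65  81 127 177 186 167 189 221 228 222 225 231 235 229 218
 224 230 221 186 180 195 167 113  72  61  59  58  56  56  55  56  57  60
  82 139 172 160 119  81  62  68  76  78  79  78  78  79  78  79]
[ 541.83 -348.74   34.  ] [ 374.46 -319.38   34.  ]
slab edge 80.4802 [646.63  32.35]
slab edge 80.51191 [464.3   52.42]validation failed for argument at $[7]...
```

```bash
python3 -m crank '[{"dx":0.036,"dy":0.032,"dz":-0.01,"yaw":-1},{"dx":0.036,"dy":0.032,"dz":-0.01,"yaw":-1},{"dx":0.036,"dy":0.032,"dz":-0.01,"yaw":-1},{"dx":0.036,"dy":0.032,"dz":-0.015,"yaw":-1},{"dx":0.036,"dy":0.032,"dz":-0.015,"yaw":-1},{"dx":0.036,"dy":0.032,"dz":-0.02,"yaw":-1},{"dx":0.035,"dy":0.033,"dz":-0.02,"yaw":-1},{"dx":0,"dy":0,"dz":-0.03,"yaw":-0.4},{"dx":0,"dy":0,"dz":-0.03,"yaw":0}]' 1
```

```text
time_s: 2.12
ee_pos: [458.6, -333.8, 93.4]
ee_rot: [180.0, -0.0, -10.4]
force: [-0.4, -0.5, 0.1]
gripper_width: 91.0
gripper_force: 0.0
```

```bash
python3 -m crank '[{"dz":-0.04},{"dz":-0.03},{"dz":-0.02},{"dz":-0.009},{"dz":0}]' 1 && python3 -m crank '[{"dz":0},{"dz":0},{"dz":0},{"dz":0},{"dz":0},{"dz":0}]' 0 20
```

```text
validation failed for argument at $[0]...
```

```bash
python3 -m crank '[{"dx":0,"dy":0,"dz":-0.04,"yaw":0},{"dx":0,"dy":0,"dz":-0.03,"yaw":0},{"dx":0,"dy":0,"dz":-0.02,"yaw":0},{"dx":0,"dy":0,"dz":-0.009,"yaw":0},{"dx":0,"dy":0,"dz":0,"yaw":0}]' 1 && python3 -m crank '[{"dx":0,"dy":0,"dz":0,"yaw":0},{"dx":0,"dy":0,"dz":0,"yaw":0},{"dx":0,"dy":0,"dz":0,"yaw":0},{"dx":0,"dy":0,"dz":0,"yaw":0},{"dx":0,"dy":0,"dz":0,"yaw":0},{"dx":0,"dy":0,"dz":0,"yaw":0}]' 0 20
```

```text
time_s: 2.75
ee_pos: [458.2, -334.4, 14.8]
ee_rot: [180.0, -0.0, -10.4]
force: [0.6, -0.1, -0.1]
gripper_width: 91.0
gripper_force: 0.0
time_s: 3.5
ee_pos: [458.0, -334.2, 14.8]
ee_rot: [180.0, 0.0, -10.4]
force: [-0.6, 0.3, 0.1]
gripper_width: 34.0
gripper_force: 0.0
```

```bash
python3 -m crank '[{"dx":0,"dy":0,"dz":0,"yaw":0},{"dx":0,"dy":0,"dz":0,"yaw":0},{"dx":0,"dy":0,"dz":0,"yaw":0}]' 0 20; python3 -m crank '[{"dx":0,"dy":0,"dz":0.01,"yaw":0},{"dx":0,"dy":0,"dz":0.03,"yaw":0},{"dx":0,"dy":0,"dz":0.04,"yaw":0},{"dx":0,"dy":0,"dz":0.05,"yaw":0}]'
```

```text
time_s: 3.88
ee_pos: [458.0, -334.3, 14.8]
ee_rot: [180.0, -0.0, -10.4]
force: [1.0, -0.1, -0.7]
gripper_width: 28.3
gripper_force: 20.0
time_s: 4.38
ee_pos: [457.3, -333.6, 119.2]
ee_rot: [-179.9, 0.1, -10.4]
force: [0.6, -0.3, -2.5]
gripper_width: 28.0
gripper_force: 20.0
```

```bash
python3 -m crank '[{"dx":0.006,"dy":0.025,"dz":0.005,"yaw":1},{"dx":0.006,"dy":0.025,"dz":0.005,"yaw":1},{"dx":0.006,"dy":0.025,"dz":0,"yaw":1},{"dx":0.006,"dy":0.025,"dz":0,"yaw":1},{"dx":0.006,"dy":0.025,"dz":0,"yaw":1},{"dx":0.006,"dy":0.025,"dz":0,"yaw":1},{"dx":0.006,"dy":0.025,"dz":0,"yaw":1},{"dx":0.006,"dy":0.025,"dz":0,"yaw":1},{"dx":0.006,"dy":0.025,"dz":0,"yaw":1},{"dx":0.006,"dy":0.025,"dz":0,"yaw":1}]' && python3 -m crank '[{"dx":0.007,"dy":0.027,"dz":0,"yaw":1},{"dx":0.007,"dy":0.027,"dz":0,"yaw":1},{"dx":0.007,"dy":0.027,"dz":0,"yaw":1},{"dx":0.007,"dy":0.027,"dz":0,"yaw":1},{"dx":0.007,"dy":0.027,"dz":0,"yaw":1},{"dx":0.007,"dy":0.027,"dz":0,"yaw":1},{"dx":0.007,"dy":0.027,"dz":0,"yaw":1},{"dx":0.007,"dy":0.027,"dz":0,"yaw":1},{"dx":0.009,"dy":0.028,"dz":0,"yaw":0.2},{"dx":0,"dy":0,"dz":0,"yaw":0}]'
python3 - <<'E'
from h import *
t=avg("top",3).astype(np.uint8);s=avg("scene",3).astype(np.uint8)
a=cv2.resize(t[130:220,215:350,::-1],(540,360),interpolation=cv2.INTER_CUBIC);cv2.imwrite("pics/c3.png",a)
E
```

```text
time_s: 5.62
ee_pos: [505.8, -133.4, 126.9]
ee_rot: [-180.0, 0.0, 39.7]
force: [0.4, -0.4, -2.7]
gripper_width: 27.9
gripper_force: 20.0
time_s: 6.88
ee_pos: [558.0, 62.1, 126.8]
ee_rot: [-180.0, -0.0, 80.7]
force: [0.1, 1.3, -2.3]
gripper_width: 27.6
gripper_force: 20.0
```

View pics/c3.png

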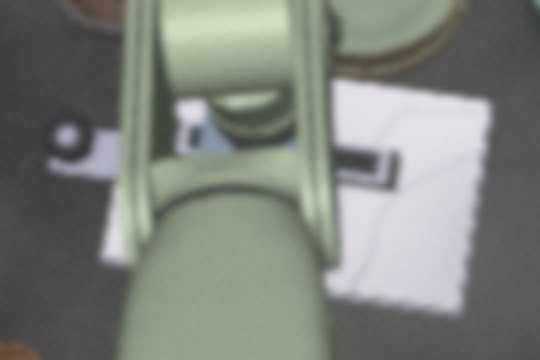

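The picture shows the level lying lengthways over the slab with its right end at about (395,168) in the crop. I lower it now, slowly near contact.

```bash
python3 -m crank '[{"dx":0,"dy":-0.001,"dz":-0.03,"yaw":0},{"dx":0,"dy":0,"dz":-0.03,"yaw":0},{"dx":0,"dy":0,"dz":-0.016,"yaw":0},{"dx":0,"dy":0,"dz":-0.008,"yaw":0},{"dx":0,"dy":0,"dz":-0.002,"yaw":0},{"dx":0,"dy":0,"dz":-0.001,"yaw":0},{"dx":0,"dy":0,"dz":-0.001,"yaw":0},{"dx":0,"dy":0,"dz":0,"yaw":0}]'
```

```text
time_s: 8.18
ee_pos: [558.2, 60.2, 56.7]
ee_rot: [180.0, -0.0, 80.6]
force: [0.7, -0.3, -1.5]
gripper_width: 27.5
gripper_force: 20.0
```

```bash
python3 -m crank '[{"dx":0,"dy":0,"dz":-0.001,"yaw":0},{"dx":0,"dy":0,"dz":0,"yaw":0}]'
```

```text
time_s: 8.43
ee_pos: [558.0, 60.1, 55.6]
ee_rot: [180.0, 0.0, 80.6]
force: [0.3, -0.6, -2.8]
gripper_width: 28.0
gripper_force: 20.0
```

```bash
python3 -m crank '[{"dx":0,"dy":0,"dz":-0.001,"yaw":0},{"dx":0,"dy":0,"dz":0,"yaw":0}]'; python3 -m crank '[{"dx":0,"dy":0,"dz":-0.0007,"yaw":0},{"dx":0,"dy":0,"dz":0,"yaw":0}]'
```

```text
time_s: 8.68
ee_pos: [558.0, 60.1, 54.7]
ee_rot: [-180.0, 0.0, 80.6]
force: [0.2, 0.7, -2.3]
gripper_width: 28.4
gripper_force: 20.0
time_s: 8.93
ee_pos: [558.1, 60.1, 54.4]
ee_rot: [180.0, 0.0, 80.6]
force: [-0.4, 0.1, -0.7]
gripper_width: 27.7
gripper_force: 20.0
```

Contact has begun, since the load has dropped to -0.7 N. I go a touch lower and then open the gripper.

```bash
python3 -m crank '[{"dx":0,"dy":0,"dz":-0.0005,"yaw":0},{"dx":0,"dy":0,"dz":0,"yaw":0}]'; python3 -m crank '[{"dx":0,"dy":0,"dz":0,"yaw":0},{"dx":0,"dy":0,"dz":0,"yaw":0},{"dx":0,"dy":0,"dz":0,"yaw":0},{"dx":0,"dy":0,"dz":0,"yaw":0},{"dx":0,"dy":0,"dz":0,"yaw":0}]' 0.7;  python3 -m crank '[{"dx":0,"dy":0,"dz":0.02,"yaw":0},{"dx":0,"dy":0,"dz":0.04,"yaw":0},{"dx":0,"dy":0,"dz":0.04,"yaw":0},{"dx":0,"dy":0,"dz":0,"yaw":0}]'
```

```text
time_s: 9.18
ee_pos: [558.1, 60.3, 54.1]
ee_rot: [180.0, -0.0, 80.6]
force: [-0.7, 0.1, 1.5]
gripper_width: 28.2
gripper_force: 20.0
time_s: 9.8
ee_pos: [558.1, 60.1, 53.8]
ee_rot: [180.0, -0.0, 80.6]
force: [0.9, -0.7, -0.6]
gripper_width: 63.8
gripper_force: 0.0
time_s: 10.3
ee_pos: [560.2, 60.3, 137.5]
ee_rot: [179.6, -0.1, 80.6]
force: [0.0, -0.1, -0.2]
gripper_width: 63.4
gripper_force: 0.0
```

```bash
python3 -m crank '[{"dx":0.01,"dy":0.055,"dz":0,"yaw":1},{"dx":0.01,"dy":0.06,"dz":0,"yaw":1},{"dx":0.01,"dy":0.06,"dz":0,"yaw":0.9},{"dx":0.01,"dy":0.0605,"dz":0,"yaw":0},{"dx":0,"dy":0,"dz":0,"yaw":0},{"dx":0,"dy":0,"dz":0,"yaw":0}]'
python3 - <<'E'
from h import *
t=avg("top",4).astype(np.uint8);s=avg("scene",4).astype(np.uint8)
cv2.imwrite("pics/t4.png",t[:,:,::-1]);cv2.imwrite("pics/s4.png",s[:,:,::-1])
a=cv2.resize(t[130:220,215:335,::-1],(480,360),interpolation=cv2.INTER_CUBIC);b=cv2.resize(s[165:225,265:345,::-1],(480,360),interpolation=cv2.INTER_CUBIC)[:,:315]
cv2.imwrite("pics/c4.png",np.hstack([a,b]))
E
```

```text
time_s: 11.05
ee_pos: [589.3, 247.9, 133.1]
ee_rot: [-179.9, 0.1, 95.1]
force: [1.1, 0.4, -0.2]
gripper_width: 64.0
gripper_force: 0.0
```

View pics/c4.png

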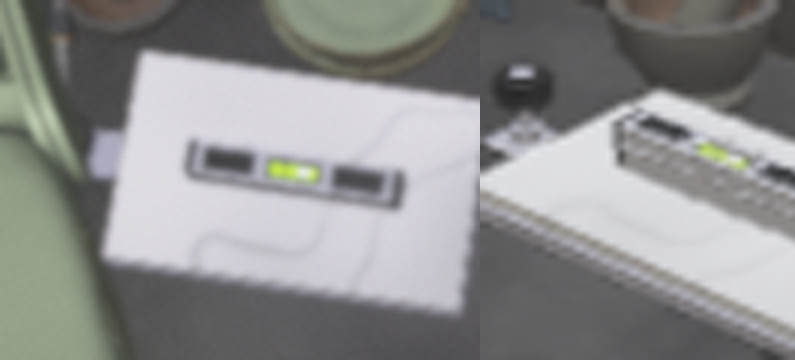

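The picture shows the level centred along the slab. The pale bubble is right of the vial's middle in the top crop, at about (305,173), which is away from the screw, so the screw end is low. Next I read the bubble as a profile along the level and lower the open jaws round the knob.

```bash
cat > bub.py <<'E'
from h import *
def prof(n,img,c=(558.2,60.5),ang=80.5,z=73.5,s=np.arange(-85,85.1,1.)):
    a=np.radians(ang);u=np.array([np.cos(a),np.sin(a)]);w=np.array([-u[1],u[0]])
    out=0
    for o in(-3,-1.5,0,1.5,3):
        P=np.array([proj(n,(*(np.array(c)+u*t+w*o),z)) for t in s],np.float32)
        out=out+cv2.remap(img.astype(np.float32),P[:,0].reshape(1,-1),P[:,1].reshape(1,-1),cv2.INTER_CUBIC)[0]/5
    return s,out
def bub(n,k=8,img=None,show=False):
    if img is None: img=avg(n,k)
    s,p=prof(n,img);B=p[:,2];G=p[:,1]
    # level middle from dark pads
    d=np.clip(140-G,0,None);L=(s<-30)&(s>-82);R=(s>30)&(s<82)
    lc=(s[L]*d[L]).sum()/d[L].sum();rc=(s[R]*d[R]).sum()/d[R].sum()
    m=(lc+rc)/2;sat=G-B
    if show:
        for t in range(-85,86,3):
            i=int(t+85);print(t,p[i].astype(int))
    i=np.abs(s-m)<19;w=np.clip(B[i]-np.percentile(B[i],35),0,None)
    return m,rc-lc,[np.round(x) for x in B[i][::2]],(s[i]*w).sum()/w.sum()-m
E
python3 - <<'E'
from bub import *
for n,f in(("top","pics/t4.png"),("scene","pics/s4.png")):
    im=cv2.imread(f)[:,:,::-1];r=bub(n,img=im,show=True);print(n,r[0],r[1],r[3])
E
python3 -m crank '[{"dx":0.001,"dy":0.0007,"dz":-0.035,"yaw":0},{"dx":0,"dy":0,"dz":-0.035,"yaw":0},{"dx":0,"dy":0,"dz":-0.02,"yaw":0},{"dx":0,"dy":0,"dz":-0.0065,"yaw":0},{"dx":0,"dy":0,"dz":0,"yaw":0}]'
```

```text
-85 [111 109 115]
-82 [138 137 146]
-79 [154 154 166]
-76 [141 142 153]
-73 [111 111 119]
-70 [86 86 92]
-67 [79 79 82]
-64 [76 77 79]
-61 [75 74 78]
-58 [75 74 78]
-55 [76 76 79]
-52 [77 77 80]
-49 [76 77 80]
-46 [76 76 79]
-43 [75 75 78]
-40 [75 75 79]
-37 [82 83 86]
-34 [109 109 116]
-31 [147 147 159]
-28 [171 170 184]
-25 [168 169 176]
-22 [159 168 141]
-19 [170 189 114]
-16 [195 216 129]
-13 [211 225 170]
-10 [217 226 202]
-7 [217 226 207]
-4 [212 226 177]
-1 [203 226 132]
2 [195 224  98]
5 [187 216  86]
8 [184 212  84]
11 [188 218  85]
14 [190 222  84]
17 [180 211  88]
20 [161 184 112]
23 [160 169 152]
26 [174 175 184]
29 [176 175 190]
32 [153 153 165]
35 [113 113 120]
38 [81 81 86]
41 [70 71 73]
44 [68 69 71]
47 [69 70 72]
50 [68 69 71]
53 [67 68 70]
56 [67 68 70]
59 [68 69 71]
62 [67 69 71]
65 [67 67 69]
68 [68 69 71]
71 [81 81 86]
74 [113 114 122]
77 [149 148 160]
80 [161 160 173]
83 [142 141 152]
top 0.6143686866422193 107.96294562340984 -8.666154768932968
-85 [113 113 118]
-82 [150 151 158]
-79 [171 172 180]
-76 [151 153 160]
-73 [111 113 119]
-70 [83 84 88]
-67 [72 73 75]
[... 304 characters left out ...]
198 194]
-7 [187 190 185]
-4 [177 184 163]
-1 [173 184 142]
2 [171 184 126]
5 [166 181 119]
8 [164 179 119]
11 [167 183 120]
14 [171 187 119]
17 [175 190 133]
20 [186 196 169]
23 [198 202 201]
26 [195 197 205]
29 [172 174 183]
32 [137 140 148]
35 [106 108 113]
38 [87 89 93]
41 [71 72 76]
44 [58 59 62]
47 [59 61 63]
50 [67 69 71]
53 [72 74 76]
56 [69 71 73]
59 [64 66 68]
62 [65 66 68]
65 [68 69 70]
68 [70 71 73]
71 [ 95  96 100]
74 [142 144 150]
77 [171 172 180]
80 [159 160 168]
83 [149 149 155]
scene -0.001490633763054916 106.99315759367532 -7.5873084976137415
time_s: 12.08
ee_pos: [591.2, 249.2, 57.0]
ee_rot: [180.0, -0.0, 95.1]
force: [0.5, 0.7, -0.4]
gripper_width: 64.0
gripper_force: 0.0
```

```bash
python3 -m crank '[{"dx":0,"dy":0,"dz":0,"yaw":0},{"dx":0,"dy":0,"dz":0,"yaw":0},{"dx":0,"dy":0,"dz":0,"yaw":0},{"dx":0,"dy":0,"dz":0,"yaw":0}]' 0.38 10
```

```text
time_s: 12.58
ee_pos: [590.7, 249.2, 57.2]
ee_rot: [180.0, -0.0, 95.1]
force: [-1.2, -0.4, 4.1]
gripper_width: 38.1
gripper_force: 10.0
```

```bash
python3 -m crank '[{"dx":0,"dy":0,"dz":0,"yaw":0},{"dx":0,"dy":0,"dz":0,"yaw":-1},{"dx":0,"dy":0,"dz":0,"yaw":-1},{"dx":0,"dy":0,"dz":0,"yaw":-1},{"dx":0,"dy":0,"dz":0,"yaw":-1},{"dx":0,"dy":0,"dz":0,"yaw":-1},{"dx":0,"dy":0,"dz":0,"yaw":-1},{"dx":0,"dy":0,"dz":0,"yaw":-1},{"dx":0,"dy":0,"dz":0,"yaw":-1},{"dx":0,"dy":0,"dz":0,"yaw":-1}]' 0.3 10; python3 -m crank '[{"dx":0,"dy":0,"dz":0,"yaw":-1},{"dx":0,"dy":0,"dz":0,"yaw":-1},{"dx":0,"dy":0,"dz":0,"yaw":-1},{"dx":0,"dy":0,"dz":0,"yaw":-1},{"dx":0,"dy":0,"dz":0,"yaw":-1},{"dx":0,"dy":0,"dz":0,"yaw":-1},{"dx":0,"dy":0,"dz":0,"yaw":-1},{"dx":0,"dy":0,"dz":0,"yaw":-1},{"dx":0,"dy":0,"dz":0,"yaw":-1},{"dx":0,"dy":0,"dz":0,"yaw":-1}]'
python3 - <<'E'
from bub import *
print(telemetry.state()["torque"])
for n in("top","scene"):
    r=bub(n,k=4);print(n,r[0],r[1],r[3])
E
```

```text
time_s: 13.82
ee_pos: [591.5, 248.8, 57.2]
ee_rot: [179.9, -0.0, 49.9]
force: [-0.2, -1.2, 5.1]
gripper_width: 38.6
gripper_force: 10.0
time_s: 15.08
ee_pos: [591.8, 247.8, 57.2]
ee_rot: [179.9, -0.1, -0.0]
force: [0.6, -4.2, 5.7]
gripper_width: 38.3
gripper_force: 10.0
[-0.89 -0.03  0.06]
top 0.24260493972186836 108.09615615919279 -6.065404125920529
scene 0.008000806133683369 106.53823200968506 -4.410680413674668
```

```bash
python3 -m crank '[{"dx":0,"dy":0,"dz":0,"yaw":0},{"dx":0,"dy":-0.0013,"dz":0,"yaw":0},{"dx":0,"dy":0,"dz":0,"yaw":1},{"dx":0,"dy":0,"dz":0,"yaw":1},{"dx":0,"dy":0,"dz":0,"yaw":1},{"dx":0,"dy":0,"dz":0,"yaw":1},{"dx":0,"dy":0,"dz":0,"yaw":1},{"dx":0,"dy":0,"dz":0,"yaw":1},{"dx":0,"dy":0,"dz":0,"yaw":1},{"dx":0,"dy":0,"dz":0,"yaw":1}]' 0.65; python3 -m crank '[{"dx":0,"dy":0,"dz":0,"yaw":1},{"dx":0,"dy":0,"dz":0,"yaw":1},{"dx":0,"dy":0,"dz":0,"yaw":1},{"dx":0,"dy":0,"dz":0,"yaw":1},{"dx":0,"dy":0,"dz":0,"yaw":1},{"dx":0,"dy":0,"dz":0,"yaw":1},{"dx":0,"dy":0,"dz":0,"yaw":1},{"dx":0,"dy":0,"dz":0,"yaw":1},{"dx":0,"dy":0,"dz":0,"yaw":1},{"dx":0,"dy":0,"dz":0,"yaw":1}]'
python3 - <<'E'
from bub import *
for n in("top","scene"):
    r=bub(n,k=4);print(n,r[0],r[1],r[3],r[2])
E
python3 -m crank '[{"dx":0,"dy":0,"dz":0,"yaw":0.8},{"dx":0,"dy":0,"dz":0,"yaw":0},{"dx":0,"dy":0,"dz":0,"yaw":0},{"dx":0,"dy":0,"dz":0,"yaw":0},{"dx":0,"dy":0,"dz":0,"yaw":0}]' 0.3 10
```

```text
time_s: 16.73
ee_pos: [590.5, 248.4, 56.1]
ee_rot: [-180.0, 0.0, 40.3]
force: [0.3, 0.3, -0.4]
gripper_width: 58.8
gripper_force: 0.0
time_s: 17.98
ee_pos: [590.5, 248.4, 56.1]
ee_rot: [-180.0, -0.0, 90.3]
force: [0.6, -0.0, -0.3]
gripper_width: 59.4
gripper_force: 0.0
top 0.23782478814030839 108.11467808945069 -5.714161172329787 [np.float32(103.0), np.float32(103.0), np.float32(118.0), np.float32(147.0), np.float32(177.0), np.float32(201.0), np.float32(212.0), np.float32(208.0), np.float32(189.0), np.float32(161.0), np.float32(132.0), np.float32(107.0), np.float32(95.0), np.float32(88.0), np.float32(88.0), np.float32(86.0), np.float32(86.0), np.float32(87.0), np.float32(99.0)]
scene 0.0023980630976581097 106.5631610385862 -4.178123410698945 [np.float32(120.0), np.float32(122.0), np.float32(132.0), np.float32(146.0), np.float32(161.0), np.float32(171.0), np.float32(175.0), np.float32(172.0), np.float32(164.0), np.float32(151.0), np.float32(137.0), np.float32(127.0), np.float32(121.0), np.float32(121.0), np.float32(122.0), np.float32(121.0), np.float32(120.0), np.float32(123.0), np.float32(136.0)]
time_s: 19.0
ee_pos: [590.6, 248.0, 56.6]
ee_rot: [-180.0, 0.0, 94.0]
force: [-0.9, 0.2, 0.5]
gripper_width: 38.6
gripper_force: 10.0
```

```bash
python3 -m crank '[{"dx":0,"dy":0,"dz":0,"yaw":-1},{"dx":0,"dy":0,"dz":0,"yaw":-1},{"dx":0,"dy":0,"dz":0,"yaw":-1},{"dx":0,"dy":0,"dz":0,"yaw":-1},{"dx":0,"dy":0,"dz":0,"yaw":-1},{"dx":0,"dy":0,"dz":0,"yaw":-1},{"dx":0,"dy":0,"dz":0,"yaw":-1},{"dx":0,"dy":0,"dz":0,"yaw":-1},{"dx":0,"dy":0,"dz":0,"yaw":-1},{"dx":0,"dy":0,"dz":0,"yaw":-1}]'; python3 -m crank '[{"dx":0,"dy":0,"dz":0,"yaw":-1},{"dx":0,"dy":0,"dz":0,"yaw":-1},{"dx":0,"dy":0,"dz":0,"yaw":-1},{"dx":0,"dy":0,"dz":0,"yaw":-1},{"dx":0,"dy":0,"dz":0,"yaw":-1},{"dx":0,"dy":0,"dz":0,"yaw":-1},{"dx":0,"dy":0,"dz":0,"yaw":-1},{"dx":0,"dy":0,"dz":0,"yaw":-1},{"dx":0,"dy":0,"dz":0,"yaw":-1}]' && python3 -m crank '[{"dx":0,"dy":0,"dz":0,"yaw":0},{"dx":0,"dy":0,"dz":0,"yaw":0},{"dx":0,"dy":0,"dz":0,"yaw":1},{"dx":0,"dy":0,"dz":0,"yaw":1},{"dx":0,"dy":0,"dz":0,"yaw":1},{"dx":0,"dy":0,"dz":0,"yaw":1},{"dx":0,"dy":0,"dz":0,"yaw":1},{"dx":0,"dy":0,"dz":0,"yaw":1},{"dx":0,"dy":0,"dz":0,"yaw":1},{"dx":0,"dy":0,"dz":0,"yaw":1}]' 0.65; python3 -m crank '[{"dx":0,"dy":0,"dz":0,"yaw":1},{"dx":0,"dy":0,"dz":0,"yaw":1},{"dx":0,"dy":0,"dz":0,"yaw":1},{"dx":0,"dy":0,"dz":0,"yaw":1},{"dx":0,"dy":0,"dz":0,"yaw":1},{"dx":0,"dy":0,"dz":0,"yaw":1},{"dx":0,"dy":0,"dz":0,"yaw":0}]'
python3 - <<'E'
from bub import *
for n in("top","scene"):
    r=bub(n,k=4);print(n,r[0],r[1],r[3],np.array(r[2]).astype(int))
E
```

```text
time_s: 20.25
ee_pos: [590.8, 247.8, 56.6]
ee_rot: [180.0, 0.0, 43.9]
force: [-0.4, 0.2, 0.8]
gripper_width: 38.2
gripper_force: 10.0
time_s: 21.38
ee_pos: [590.9, 247.6, 56.6]
ee_rot: [179.9, -0.0, -1.1]
force: [-0.2, -1.1, 0.6]
gripper_width: 38.6
gripper_force: 10.0
time_s: 22.62
ee_pos: [590.9, 248.1, 56.6]
ee_rot: [180.0, -0.0, 39.3]
force: [-0.3, -0.2, -0.2]
gripper_width: 59.3
gripper_force: 0.0
time_s: 23.5
ee_pos: [590.9, 248.1, 56.6]
ee_rot: [180.0, -0.0, 69.1]
force: [-0.6, 0.2, 0.5]
gripper_width: 59.4
gripper_force: 0.0
top 0.21135207838746695 108.25547676241013 -1.9881587787420347 [101  93  93 101 120 146 174 190 199 191 174 148 124 102  91  85  84  86
  99]
scene 1.0505492910714374 107.57366091132292 -1.633400700875928 [114 116 119 126 136 150 170 188 197 191 174 151 134 126 120 114 110 112
 124]
```

```bash
python3 -m crank '[{"dx":0,"dy":0,"dz":0,"yaw":0},{"dx":0,"dy":0,"dz":0,"yaw":0},{"dx":0,"dy":0,"dz":0,"yaw":0},{"dx":0,"dy":0,"dz":0,"yaw":0}]' 0.3 10; python3 -m crank '[{"dx":0,"dy":0,"dz":0,"yaw":-1},{"dx":0,"dy":0,"dz":0,"yaw":-1},{"dx":0,"dy":0,"dz":0,"yaw":-1},{"dx":0,"dy":0,"dz":0,"yaw":-1},{"dx":0,"dy":0,"dz":0,"yaw":-1},{"dx":0,"dy":0,"dz":0,"yaw":-1},{"dx":0,"dy":0,"dz":0,"yaw":-1},{"dx":0,"dy":0,"dz":0,"yaw":-1},{"dx":0,"dy":0,"dz":0,"yaw":-1},{"dx":0,"dy":0,"dz":0,"yaw":-1}]' ; python3 -m crank '[{"dx":0,"dy":0,"dz":0,"yaw":-1},{"dx":0,"dy":0,"dz":0,"yaw":0}]'; python3 -m crank '[{"dx":0,"dy":0,"dz":0,"yaw":0},{"dx":0,"dy":0,"dz":0,"yaw":0},{"dx":0,"dy":0,"dz":0,"yaw":0},{"dx":0,"dy":0,"dz":0.02,"yaw":0},{"dx":0,"dy":0,"dz":0.04,"yaw":0},{"dx":0,"dy":0,"dz":0.04,"yaw":0},{"dx":0,"dy":0,"dz":0,"yaw":0},{"dx":0,"dy":0,"dz":0,"yaw":0},{"dx":0,"dy":0,"dz":0,"yaw":0},{"dx":0,"dy":0,"dz":0,"yaw":0}]' 0.65;python3 -m crank '[{"dx":0,"dy":0,"dz":0,"yaw":0},{"dx":0,"dy":0,"dz":0,"yaw":0},{"dx":0,"dy":0,"dz":0,"yaw":0},{"dx":0,"dy":0,"dz":0,"yaw":0},{"dx":0,"dy":0,"dz":0,"yaw":0},{"dx":0,"dy":0,"dz":0,"yaw":0}]'
python3 - <<'E'
from bub import *
for n in("top","scene"):
    im=avg(n,6);cv2.imwrite(f"pics/{n}5.png",im[:,:,::-1]);r=bub(n,img=im);print(n,r[0],r[1],r[3],np.array(r[2]).astype(int))
t=cv2.imread("pics/top5.png");s=cv2.imread("pics/scene5.png")
a=cv2.resize(t[155:195,255:320],(390,240),interpolation=cv2.INTER_CUBIC);b=cv2.resize(s[170:210,280:345],(390,240),interpolation=cv2.INTER_CUBIC);cv2.imwrite("pics/c5.png",np.hstack([a,b]))
E
```

```text
time_s: 24.4
ee_pos: [590.7, 248.1, 56.6]
ee_rot: [-180.0, 0.0, 69.1]
force: [0.3, 0.3, -0.1]
gripper_width: 38.3
gripper_force: 10.0
time_s: 25.65
ee_pos: [591.0, 247.8, 56.6]
ee_rot: [180.0, -0.0, 18.9]
force: [-0.1, -0.2, -0.6]
gripper_width: 38.6
gripper_force: 10.0
time_s: 25.9
ee_pos: [591.0, 247.7, 56.6]
ee_rot: [180.0, -0.0, 14.1]
force: [0.9, -1.6, 0.3]
gripper_width: 38.3
gripper_force: 10.0
time_s: 27.15
ee_pos: [590.3, 247.8, 135.5]
ee_rot: [180.0, 0.1, 14.1]
force: [-0.4, -0.1, 0.3]
gripper_width: 59.1
gripper_force: 0.0
time_s: 27.9
ee_pos: [590.8, 248.1, 136.6]
ee_rot: [180.0, -0.0, 14.1]
force: [-0.5, -0.3, 0.5]
gripper_width: 59.4
gripper_force: 0.0
top 0.01714258403398361 108.62657565379699 0.2978312916248729 [ 98  91  90  90  98 113 139 162 180 185 180 162 142 117  98  87  84  86
  98]
scene 1.1787944719262278 107.77230968748117 0.5500434322541157 [118 110 106 105 111 127 153 179 195 197 187 167 145 129 119 115 114 118
 131][ WARN:0@3.260] global loadsave.cpp:1063 imwrite_ Unsupported depth image for selected encoder is fallbacked to CV_8U.
```

View pics/c5.png

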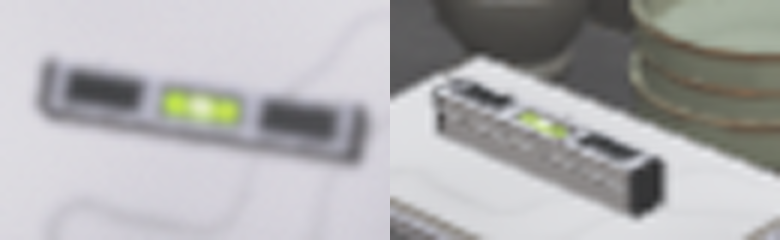

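The picture shows the bubble at the vial's middle in both views, about (201,105) in the left crop. I now go over the pad on the screw side with closed jaws.

```bash
python3 -m crank '[{"dx":-0.003,"dy":-0.017,"dz":0,"yaw":1},{"dx":-0.003,"dy":-0.017,"dz":0,"yaw":1},{"dx":-0.003,"dy":-0.017,"dz":0,"yaw":1},{"dx":-0.003,"dy":-0.017,"dz":0,"yaw":1},{"dx":-0.003,"dy":-0.017,"dz":0,"yaw":1},{"dx":-0.003,"dy":-0.017,"dz":0,"yaw":1},{"dx":-0.003,"dy":-0.017,"dz":0,"yaw":1},{"dx":-0.003,"dy":-0.017,"dz":0,"yaw":1},{"dx":-0.003,"dy":-0.016,"dz":0,"yaw":1},{"dx":-0.0026,"dy":-0.016,"dz":0,"yaw":1}]' 0 10; python3 -m crank '[{"dx":0,"dy":0,"dz":0,"yaw":1},{"dx":0,"dy":0,"dz":0,"yaw":1},{"dx":0,"dy":0,"dz":-0.01,"yaw":1},{"dx":0,"dy":0,"dz":-0.02,"yaw":0.3},{"dx":0,"dy":0,"dz":-0.02,"yaw":0},{"dx":0,"dy":0,"dz":-0.01,"yaw":0},{"dx":0,"dy":0,"dz":0,"yaw":0}]'
python3 - <<'E'
from h import *
s=avg("scene",3).astype(np.uint8);cv2.imwrite("pics/c6.png",cv2.resize(s[150:220,260:350,::-1],(630,490),interpolation=cv2.INTER_CUBIC))
E
```

```text
time_s: 29.75
ee_pos: [567.1, 113.2, 136.7]
ee_rot: [180.0, -0.0, 64.2]
force: [0.4, 0.0, -0.2]
gripper_width: 0.4
gripper_force: 0.0
time_s: 30.62
ee_pos: [566.7, 113.6, 87.6]
ee_rot: [-179.9, 0.0, 80.6]
force: [-0.1, -0.2, -0.3]
gripper_width: 0.7
gripper_force: 0.0
```

View pics/c6.png

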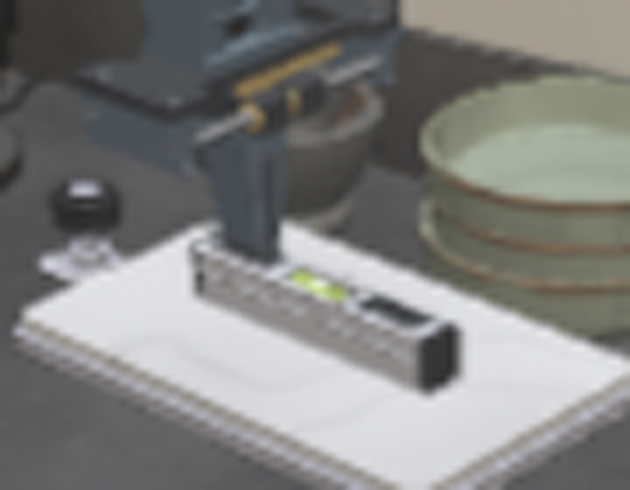

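The view shows the fingers over the left pad at about (250,250), with the vial clear at (320,287). I press down gently.

```bash
python3 -m crank '[{"dx":0,"dy":0,"dz":-0.003,"yaw":0},{"dx":0,"dy":0,"dz":-0.002,"yaw":0},{"dx":0,"dy":0,"dz":-0.0007,"yaw":0},{"dx":0,"dy":0,"dz":0,"yaw":0}]'; python3 -m crank '[{"dx":0,"dy":0,"dz":-0.0007,"yaw":0},{"dx":0,"dy":0,"dz":0,"yaw":0}]'; python3 -m crank '[{"dx":0,"dy":0,"dz":-0.0007,"yaw":0},{"dx":0,"dy":0,"dz":0,"yaw":0}]'
```

```text
time_s: 31.28
ee_pos: [567.1, 113.7, 84.1]
ee_rot: [180.0, -0.0, 80.6]
force: [-0.2, -0.4, 0.1]
gripper_width: 0.3
gripper_force: 0.0
time_s: 31.52
ee_pos: [567.1, 113.7, 83.5]
ee_rot: [180.0, 0.0, 80.6]
force: [-0.4, -0.4, 0.7]
gripper_width: 0.5
gripper_force: 0.0
time_s: 31.78
ee_pos: [567.1, 113.6, 82.9]
ee_rot: [180.0, 0.0, 80.6]
force: [-0.8, 0.3, 0.5]
gripper_width: 0.2
gripper_force: 0.0
```

```bash
python3 -m crank '[{"dx":0,"dy":0,"dz":-0.0007,"yaw":0},{"dx":0,"dy":0,"dz":0,"yaw":0}]'; python3 -m crank '[{"dx":0,"dy":0,"dz":-0.0007,"yaw":0},{"dx":0,"dy":0,"dz":0,"yaw":0}]'
```

```text
time_s: 32.02
ee_pos: [567.2, 113.6, 82.4]
ee_rot: [180.0, -0.0, 80.6]
force: [-0.5, 0.0, 0.4]
gripper_width: 0.8
gripper_force: 0.1
time_s: 32.28
ee_pos: [567.2, 113.7, 82.3]
ee_rot: [180.0, -0.0, 80.6]
force: [-1.8, 0.4, 5.6]
gripper_width: 0.4
gripper_force: 2.4
```

```bash
python3 -m crank '[{"dx":0,"dy":0,"dz":-0.0004,"yaw":0},{"dx":0,"dy":0,"dz":0,"yaw":0},{"dx":0,"dy":0,"dz":0,"yaw":0},{"dx":0,"dy":0,"dz":0,"yaw":0}]'
```

```text
time_s: 32.78
ee_pos: [567.2, 113.7, 82.3]
ee_rot: [180.0, -0.0, 80.6]
force: [-2.7, 0.2, 7.7]
gripper_width: 0.5
gripper_force: 3.5
```

```bash
python3 -m crank '[{"dx":-0.0001,"dy":0,"dz":-0.0004,"yaw":0},{"dx":0,"dy":0,"dz":0,"yaw":0},{"dx":0,"dy":0,"dz":0,"yaw":0},{"dx":0,"dy":0,"dz":0,"yaw":0},{"dx":0,"dy":0,"dz":0,"yaw":0},{"dx":0,"dy":0,"dz":0,"yaw":0},{"dx":0,"dy":0,"dz":0,"yaw":0},{"dx":0,"dy":0,"dz":0,"yaw":0}]'
python3 -m crank '[{"dx":0,"dy":0,"dz":0,"yaw":0},{"dx":0,"dy":0,"dz":0,"yaw":0},{"dx":0,"dy":0,"dz":0,"yaw":0},{"dx":0,"dy":0,"dz":0,"yaw":0},{"dx":0,"dy":0,"dz":0,"yaw":0},{"dx":0,"dy":0,"dz":0,"yaw":0}]'
python3 - <<'E'
from bub import *
F=[]
for n in("top","scene"):
    im=0
    for _ in range(6): im=im+eyes.grab_frame(n).astype(float)/6;F.append(telemetry.state()["force"])
    s,p=prof(n,im);i=np.abs(s)<24;print(n,np.c_[s[i],p[i]][::2,[0,2,3]].astype(int).tolist())
print(np.mean(F,0))
E
```

```text
time_s: 33.78
ee_pos: [567.2, 113.7, 82.3]
ee_rot: [179.9, -0.0, 80.6]
force: [-2.5, -0.6, 9.5]
gripper_width: 0.4
gripper_force: 4.3
time_s: 34.52
ee_pos: [567.2, 113.7, 82.3]
ee_rot: [179.9, -0.0, 80.6]
force: [-2.3, -0.2, 9.7]
gripper_width: 0.6
gripper_force: 4.3
top [[-23, 172, 154], [-21, 181, 128], [-19, 199, 104], [-17, 215, 93], [-15, 223, 87], [-13, 224, 89], [-11, 220, 93], [-9, 220, 110], [-7, 223, 132], [-5, 228, 158], [-3, 232, 180], [-1, 234, 190], [1, 233, 189], [3, 229, 176], [5, 222, 155], [7, 217, 129], [9, 218, 108], [11, 223, 90], [13, 227, 84], [15, 228, 80], [17, 214, 79], [19, 191, 77], [21, 152, 75], [23, 122, 76]]
scene [[-23, 154, 155], [-21, 150, 139], [-19, 155, 128], [-17, 162, 119], [-15, 167, 111], [-13, 168, 106], [-11, 166, 106], [-9, 166, 112], [-7, 173, 128], [-5, 188, 153], [-3, 203, 179], [-1, 214, 195], [1, 218, 198], [3, 215, 188], [5, 207, 170], [7, 199, 150], [9, 193, 134], [11, 190, 123], [13, 188, 115], [15, 183, 114], [17, 175, 119], [19, 169, 131], [21, 170, 152], [23, 179, 177]]
[-2.52 -0.61  8.47]
```

```bash
python3 -m crank '[{"dx":0,"dy":0,"dz":-0.0002,"yaw":0},{"dx":0,"dy":0,"dz":0,"yaw":0},{"dx":0,"dy":0,"dz":0,"yaw":0},{"dx":0,"dy":0,"dz":0,"yaw":0},{"dx":0,"dy":0,"dz":0,"yaw":0},{"dx":0,"dy":0,"dz":0,"yaw":0},{"dx":0,"dy":0,"dz":0,"yaw":0},{"dx":0,"dy":0,"dz":0,"yaw":0}]'
python3 - <<'E'
from bub import *
F=[]
for _ in range(8): r=eyes.grab_frame("scene");F.append(telemetry.state()["force"])
m=np.mean(F,0);print(m)
if 8.8<m[2]<11.5:
    from workcell import ticket;print(ticket.job_done())
E
```

```text
time_s: 36.12
ee_pos: [567.2, 113.7, 82.3]
ee_rot: [179.9, -0.0, 80.6]
force: [-2.6, -1.3, 9.3]
gripper_width: 0.6
gripper_force: 4.7
[-2.62 -0.43  9.43]
the job is handed in; nothing more can be done
None
```

I handed the job in at about 36.5 s: the level lies lengthways on the middle of the slab, the screw is turned until the bubble sits within about 1 mm of centre, and the jaws are still pressing the level down with about 9.4 N.

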